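# Clamp a stuck grease jar with a trigger clamp

## Robot

A 6-joint arm with a two-finger parallel gripper is mounted at the origin on the work surface; the furniture and walls round the work are solid. World frame = base frame: x ahead of the robot, y to its left, z up, the work surface at z = 0. Lengths are in mm, angles in rad, forces in N, time in s.
With the tool pointing down it reaches from about 300 to 775 mm from the base axis. Payload 14.6 kg.
Tool frame: the origin (TCP) lies at the very end of the fingers, on their centre line; the grasp point (between the pads) lies 19 mm behind it; z points along the fingers, y is the line along which they close (so a half turn about z gives the same grasp; the last joint's range is limited). The gripper opens to 94 mm and grips with 3 to 60 N. Pads are 16 mm wide; open, the fingers measure 119 mm over their backs; the gripper's body (75 mm by 177 mm) begins 78 mm behind the grasp point.
Start: joints at [-1.233, 0.3, 1.521, -0, 1.321, -0.067], TCP at [216.601, -505.542, 205.446] pointing down, gripper open.
Joint ranges: [-3.03, 3.03], [-0.79, 2.21], [0.23, 2.52], [-1.04, 4.18], [0, 3.07], [-2.55, 2.55]. Speed limits (rad/s): [2.22, 2.22, 2.57, 3.14, 3.14, 3.14].

## Interface

Orientations are given as a unit quaternion [x, y, z, w].
In Python, from plant import bot gives the robot as it stands.
- The arm moves only by the tool play_rows, never from a script. Its argument "deltas" is a list of rows, each an object with "rot": the turn, a rotation vector about the tool's x, y, z in rad, a list of three; "delta_pos": the shift along the tool's x, y, z in m, a list of three; "hand": the opening, from 0 (shut) to 1 (fully open). A call has 1 to 20 rows; each row shifts and turns the commanded pose from where the row before left it, along the tool's axes as they then stand; what a row does not reach is not made up. A row lasts 1/8 s, in which the tool goes at most 62.5 mm and 10.7 degrees, less where a joint would pass 70% of its speed; a pose out of reach is approached as far as the arm can. A call is refused whole if a number of a shift passes 0.0625 or a number of a turn 0.188, either way. A call with a gripper value outside its range is refused whole. The fingers move at their own pace and stop on an object; "grip_force" is the grip in N (left out, the last holds). Time passes only in rows, so rows that do not move let the fingers close. It gives the time, the measured TCP pose, the force, the opening and the grip force at its end, in the units of the state.
- bot.state(): the state, without advancing time (a new reading comes with each control period).
- bot.capture(name): name is "scene" or "top" or "wrist"; returns a dict with "color" (480x640x3 uint8, blue, green, red), "fx", "fy", "cx", "cy" (pixels), "rvec" (rotation vector, rad) and "tvec" (3), from world to camera coordinates, as OpenCV has them; the wrist camera has in their place "mount" (4x4, takes a point from camera to tool coordinates, whose origin is the TCP and whose axes are the flange's). Camera axes: x right, y down, z forward; pixel columns grow to the right and rows downward; lengths in mm; the calibration is good to about 2 mm. A picture is of the moment at which its call begins: read the wrist's pose just before it. There is no depth.
- bot.sign_off(): hands the job in; it is judged then, once.
The state is a dict: "time_s": time; "joints": joint angles; "dq": joint speeds; "effort": joint torques, N m; "tcp_pos": TCP position; "orientation": TCP orientation; "force": force on the tool from outside, world axes, zero at the start; "ft_torque": the same for the moment, N m; "grip_width": finger opening in mm; "grasp_force": force on a finger pad.
Only numpy, scipy, OpenCV 4.12 (cv2) and the standard library are available. Lean on these libraries where they do the work, as an engineer would, in place of code of your own. Each camera call takes 0.05 s, during which the arm holds its last target. There are 200 camera calls.

## Task

The lid of the small grease jar is stuck, so hold the jar in the blue bench clamp: stand it upright on the clamp's round pad, with its lid uppermost, press it down until the pad is fully depressed, and let go of it. Then squeeze the orange trigger against the black handle, again and again, until the moving shoe presses the jar into the V with its spring about half compressed; never drive the shoe fully in, which would crush the jar, move the red jaw only by the trigger, and leave the other things on the table where they are. Finish while still holding the trigger squeezed: the program ends with the gripper keeping this pressure on the jar, not letting go.

Things in the scene. Friction and masses are not known exactly. Their poses are not given: they have to be found in the camera images.
- jar_centre (a point): centre of the loose grease jar: cream round body (66 mm across, lower 44 mm), fixed blue lid (59 mm across, upper 16 mm); 61 mm tall, about 0.11 kg. The point is on its axis, 30.5 mm above its underside; z points up through the lid. Grasp it by the lid from above
- clamp_base: the clamp's grey base plate, 300 x 110 mm, fixed (place and yaw differ). Its x axis is the clamping direction; along +x come black handle, orange trigger, red jaw with shoe, round pad, V anvil. Origin on the table under the pad. The blue clamp floats on it by 20 mm either way along x (1 N friction), so that a grip on trigger and handle centres itself; it starts in the middle
- seat (a point): on the axis of the round black pad (58 mm across), 30 mm above the table: the pad's upper face when fully depressed (undepressed: 42 mm). x axis: clamping direction. The 90-degree V (its top at 57 mm) takes the jar about 2 to 3 mm further in +x; the red jaw's top is at 58 mm. Fingers holding the jar's lid have most room along y, across the clamp
- pad (a joint): how far the pad is depressed, m: 0 up, 0.012 fully down. 250 N/m spring with 4.5 N friction: pushing it fully down takes about 7 N on top of the jar's weight, and it stays where it is pushed
- trigger (a joint): trigger angle, rad: 0 released (a spring returns it), 0.40 fully squeezed, to the handle. A squeeze drives the jaw 36 mm per rad (14 mm in all, less the up to 5 mm until the pawl finds one of the 5 mm ratchet teeth). On release only friction (4 N) holds the jaw: it stays, but most of any shoe pressure is lost
- trigger_grip (a point): centre of the trigger's round orange grip, a bar 16 mm thick and 44 mm long (along y, across the clamp), 112 mm above the table; the lever's pivot is 62 mm lower
- grip (a point): on the floating clamp: midway between the handle grip and the released trigger grip, 112 mm above the table; x axis as the clamp's. Both are 16 mm round bars along y, handle's centre 26 mm to -x, trigger's 26 mm to +x: 68 mm over both, 43 when fully squeezed. Grasp both from above, closing along x; 4 to 6 N in the air, up to 15 N against the jar. Free down to 60 mm above the table
- shoe_face (a point): middle of the shoe's rubber face (42 mm wide, 22 mm high, 46 mm above the table), on a yellow stem in front of the red jaw. It starts 48 to 62 mm on the -x side of the pad's axis
- shoe (a joint): how far the shoe's spring is pushed in, m: 0 free, 0.014 fully in; 1.2 N per mm, the force on the jar. About half (0.005 to 0.010) is wanted; past 0.0125 the jar is crushed
- jar: the grease jar; origin at the centre of its underside
- trigger_lever: the orange trigger lever; origin at its pivot
- jaw: the red jaw with its toothed bar, the shoe and its yellow stem; it slides towards the jar (+x) and is to be moved only by the trigger. Axes as the clamp's; its origin is not on the part: it lies under the pad's centre at jaw travel 0, on the table, and starts 0 to 14 mm further in x
- anvil: the V anvil as a body
- bits: bystander: round yellow holder full of bits, 47 x 86 mm
- battery: bystander: motorcycle battery, 76 x 116 x 110 mm
- oil: bystander: small oil flask, 60 x 106 mm
- handle: the black handle, part of the floating clamp; axes as the clamp's, its origin not on the part but under the pad's centre on the table, which is 174.5 mm further in +x
There are look-alikes about, which are no part of the job. Several things look just like the jar: the one meant starts farthest from the robot's base.

How it is judged:
By the outcome, as a careful person would: the job done as asked, in the order asked, and still so for the second after the job is handed in, while the arm keeps its last pose, push and grip.
It also fails if it takes over 67 s, if anything falls off the work surface, if the arm or the gripper's body presses on something with over 40 N, if the wrist force passes 120 N, or if a joint passes its speed limit or range.

## Working session

There is one attempt and no reset: what is moved stays moved. The work goes in short steps, Python scripts to look and compute and a tool call to move; the robot and the scene stay as the last step left them, time stands still between calls to the robot, and variables do not carry over. Pictures are saved under pics/ and viewed, at most 10 in all, crops included, and the job is handed in when it is done.

Besides the shell and the picture viewer there is one more tool, called in YAML: its name, and indented under it one key for each argument. play_rows: Moves the arm, as the interface text tells. Its arguments: {"type":"object","properties":{"deltas":{"type":"array"},"grip_force":{"type":"number"}},"required":["deltas"]}

```bash
mkdir -p pics && ls
cat > h.py <<'E'
import numpy as np, cv2
from plant import bot
from scipy.spatial.transform import Rotation as R
def cap(n):
    s=bot.state(); c=bot.capture(n)
    K=np.array([[c['fx'],0,c['cx']],[0,c['fy'],c['cy']],[0,0,1.]])
    if 'mount' in c:
        T=np.eye(4);T[:3,:3]=R.from_quat(s['orientation']).as_matrix();T[:3,3]=s['tcp_pos']
        W=T@np.array(c['mount']); Rc=W[:3,:3]; o=W[:3,3]
    else:
        Rw=cv2.Rodrigues(np.array(c['rvec'],float))[0]; Rc=Rw.T; o=-Rw.T@np.array(c['tvec'],float).ravel()
    return dict(im=c['color'],K=K,Rc=Rc,o=o)
def ray(c,u,v,z):
    d=c['Rc']@np.linalg.solve(c['K'],[u,v,1.]); return c['o']+d*(z-c['o'][2])/d[2]
def proj(c,p):
    q=c['K']@(c['Rc'].T@(np.array(p,float)-c['o'])); return q[:2]/q[2]
def save(c,n): cv2.imwrite('pics/'+n+'.png',c['im'])
E
python3 - <<'E'
from h import *
for n in ('scene','top'):
    c=cap(n); save(c,n+'0'); print(n,c['o'].round(),c['Rc'][:,2].round(2),c['K'][0,0])
s=bot.state();print(s)
E
```

```text
pics
scene [  -6.  891. 1043.] [ 0.31 -0.67 -0.68] 591.8004744997653
top [ 271.  -66. 1436.] [ 0.13 -0.01 -0.99] 492.47469628579347
{'time_s': 0.1, 'joints': array([-1.23258026e+00,  3.00417874e-01,  1.52150752e+00,  4.92008226e-06,
        1.32074466e+00, -6.65613145e-02]), 'dq': array([ 0.00126002, -0.00240759, -0.000911  ,  0.00055643, -0.00022123,
       -0.00099391]), 'effort': array([ 1.55457914e-03, -5.32649946e+01, -3.53286195e+01,  7.10146339e-02,
        2.34560575e-02, -6.10813800e-05]), 'tcp_pos': array([ 216.53490691, -505.31674709,  204.94665799]), 'orientation': array([ 9.79589203e-01,  2.01009213e-01, -7.05839702e-05, -5.34059593e-04]), 'force': array([ 0.90500913, -0.20398689, -0.3267691 ]), 'ft_torque': array([ 0.01076711, -0.00723406,  0.0008305 ]), 'grasp_force': 0.0, 'grip_width': 93.83959975987975}
```

View pics/top0.png

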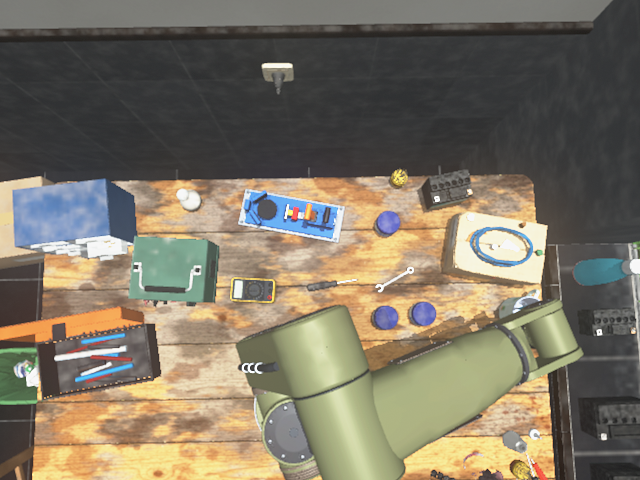

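View pics/scene0.png

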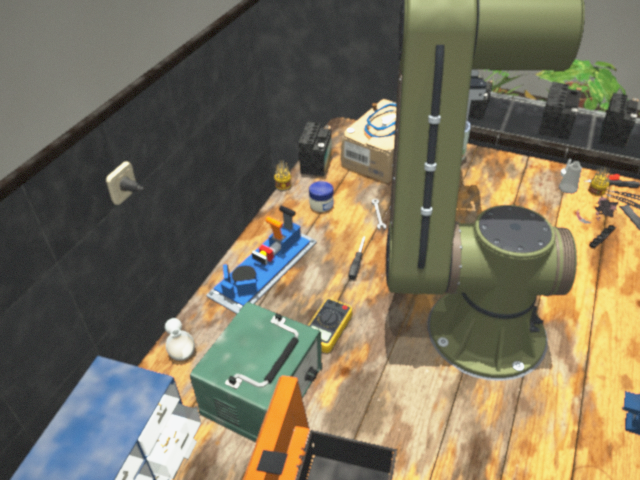

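Top view: three jar-like blue lids at (388,223), (386,317) and (423,313). The clamp is at about (290,215), with its pad at (268,209) to the left and its handle to the right. The bystanders are bits (399,178), battery (447,190) and oil (189,199). The scene view shows one jar at (321,196), next to the clamp's handle end.

Run:
```python
from h import *
c=cap('top'); im=c['im']; hsv=cv2.cvtColor(im,cv2.COLOR_BGR2HSV)
def blobs(m,z,n,amin=20):
    k,l,st,ce=cv2.connectedComponentsWithStats(m)
    for i in range(1,k):
        if st[i,4]>amin: print(n,ce[i].round(1),st[i].tolist(),'->',ray(c,*ce[i],z).round(1), 'r',np.hypot(*ray(c,*ce[i],z)[:2]).round())
blobs(cv2.inRange(hsv,(112,120,50),(128,255,200)),61,'lid')
roi=np.zeros(im.shape[:2],np.uint8); roi[180:250,230:350]=255
blobs(cv2.inRange(hsv,(5,190,150),(18,255,255))&roi,112,'orange',8)
blobs(cv2.inRange(im,(0,0,0),(55,55,55))&roi,42,'black',15)
blobs(cv2.inRange(hsv,(0,150,100),(4,255,255))&roi,58,'red',8)
m=cv2.inRange(hsv,(100,120,60),(125,255,255))&roi
print(hsv[205:216:5,[300,335,250,388,386]].tolist())
cv2.imwrite('pics/crop.png',cv2.resize(im[165:335,225:475],None,fx=3.2,fy=3.2,interpolation=cv2.INTER_CUBIC))
# base outline from eyeballed corners
for p in [(246,190),(343,208),(337,241),(238,223)]: print(ray(c,*p,5).round())
```

```text
lid [429.8 308.2] [427, 305, 8, 8, 24] -> [ 261.2 -364.8   61. ] r 449.0
lid [429.6 319.8] [426, 317, 9, 7, 34] -> [ 229.5 -363.1   61. ] r 430.0
lid [393.1 322.7] [391, 321, 6, 6, 21] -> [ 223.5 -261.8   61. ] r 344.0
red [295.  213.3] [292, 208, 6, 12, 46] -> [535.6   5.8  58. ] r 536.0
[[[106, 145, 242], [105, 9, 231], [110, 109, 110], [16, 88, 218], [17, 88, 232]], [[108, 157, 227], [103, 138, 246], [106, 150, 238], [10, 63, 212], [12, 93, 219]], [[100, 3, 247], [106, 148, 243], [109, 149, 195], [118, 114, 205], [119, 101, 209]]]
[618. 153.   5.]
[ 559. -133.    5.]
[ 461. -114.    5.]
[520. 176.   5.]
```

View pics/crop.png

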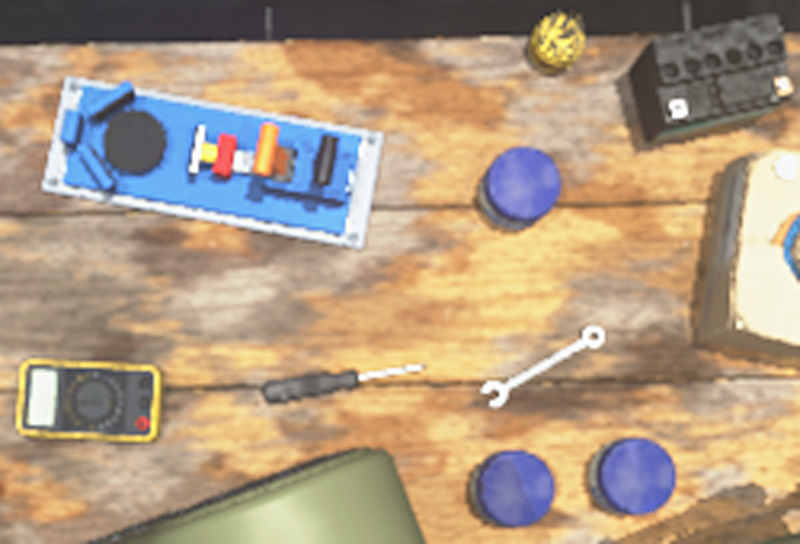

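The jar candidates by top pixel are (388,223), (386,317) and (423,313). The enlarged crop shows the first standing upright, clearly the farthest up and out from the base, which matches "farthest from the robot's base". Next I'll compute the distances and plan a wrist look.

```bash
cat >> h.py <<'E'
def togo(tcp,yaw):
    """tool pointing down with finger-closing axis y at world angle yaw: shift in tool axes (mm) and tool-frame rotvec"""
    s=bot.state(); Rt=R.from_quat(s['orientation']); 
    best=None
    for k in (0,np.pi):
        a=yaw+k; y=np.array([np.cos(a),np.sin(a),0]); z=np.array([0,0,-1.]); x=np.cross(y,z)
        r=(Rt.inv()*R.from_matrix(np.c_[x,y,z])).as_rotvec()
        if best is None or np.linalg.norm(r)<np.linalg.norm(best): best=r
    d=Rt.inv().apply(np.array(tcp)-s['tcp_pos'])
    print('tcp',s['tcp_pos'].round(1),'shift',d.round(1),'rot',best.round(4),'alt yaw half-turn; q6',s['joints'][5].round(2))
    return d,best
E
python3 - <<'E'
from h import *
c=cap('top'); im=c['im']
hsv=cv2.cvtColor(im,cv2.COLOR_BGR2HSV)
m=cv2.inRange(hsv,(113,90,40),(125,255,255))
k,l,st,ce=cv2.connectedComponentsWithStats(m)
for i in range(1,k):
    if st[i,4]>120:
        p=ray(c,*ce[i],61); print('lid',ce[i].round(1),st[i].tolist(),p.round(1),np.hypot(*p[:2]).round())
for n,p,z in [('pad',(268,209),42),('red',(295.5,213.5),58),('orange',(308,212),120),('handle',(327,215),120)]: print(n,ray(c,*p,z).round(1))
for cx in (cap('wrist'),):
  print(cx['K'],cx['o'].round(1),cx['Rc'].round(3))
s=bot.state(); Rt=R.from_quat(s['orientation']).as_matrix(); print(Rt.round(3))
print('mount o',(Rt.T@(cx['o']-s['tcp_pos'])).round(1),(Rt.T@cx['Rc']).round(2))
togo([540,-180,330],np.radians(0)); togo([540,-180,330],np.radians(79))
E
```

```text
lid [388.5 221.7] [377, 211, 23, 23, 329] [ 506.1 -258.8   61. ] 568.0
lid [424.4 313.3] [412, 302, 24, 23, 349] [ 247.6 -349.4   61. ] 428.0
lid [388.3 316. ] [376, 306, 22, 23, 253] [ 242.  -249.1   61. ] 347.0
pad [552.5  84.1  42. ]
red [534.9   4.4  58. ]
orange [526.6 -32.8 120. ]
handle [517.4 -84.2 120. ]
[[411.31874371   0.         312.10749522]
 [  0.         411.31874371 240.01210223]
 [  0.           0.           1.        ]] [ 293.9 -472.1  383.2] [[ 0.394 -0.881 -0.263]
 [-0.919 -0.377 -0.114]
 [ 0.001  0.287 -0.958]]
[[ 0.919  0.394 -0.   ]
 [ 0.394 -0.919  0.   ]
 [ 0.    -0.    -1.   ]]
mount o [  84.2   -0.3 -178. ] [[ 0.   -0.96 -0.29]
 [ 1.   -0.    0.  ]
 [-0.   -0.29  0.96]]
tcp [ 216.5 -505.5  205.2] shift [ 425.5 -171.8 -124.7] rot [-4.000e-04 -3.000e-04 -1.166e+00] alt yaw half-turn; q6 -0.07
tcp [ 216.5 -505.5  205.2] shift [ 425.5 -171.8 -124.7] rot [-5.000e-04  1.000e-04  5.967e-01] alt yaw half-turn; q6 -0.07
```

The jar meant is at about (506,-259), 568 mm from the base. The other two are at 428 and 347 mm. The clamp yaw is about 78.5°. Next, one wrist view over the jar and clamp.

Run:
```python
from h import *
togo([530,-40,290],np.radians(-11.5))
```

```text
tcp [ 216.5 -505.5  205.2] shift [ 471.4 -304.5  -84.6] rot [-4.000e-04 -3.000e-04 -9.653e-01] alt yaw half-turn; q6 -0.07
```

play_rows:
  deltas:
    - {"rot": [0, 0, 0], "delta_pos": [0.02, -0.013, -0.03], "hand": 1}
    - {"rot": [0, 0, 0], "delta_pos": [0.041, -0.0265, -0.03], "hand": 1}
    - {"rot": [0, 0, 0], "delta_pos": [0.041, -0.0265, -0.025], "hand": 1}
    - {"rot": [0, 0, 0], "delta_pos": [0.041, -0.0265, 0], "hand": 1}
    - {"rot": [0, 0, 0], "delta_pos": [0.041, -0.0265, 0], "hand": 1}
    - {"rot": [0, 0, 0], "delta_pos": [0.041, -0.0265, 0], "hand": 1}
    - {"rot": [0, 0, 0], "delta_pos": [0.041, -0.0265, 0], "hand": 1}
    - {"rot": [0, 0, 0], "delta_pos": [0.041, -0.0265, 0], "hand": 1}
    - {"rot": [0, 0, 0], "delta_pos": [0.041, -0.0265, 0], "hand": 1}
    - {"rot": [0, 0, 0], "delta_pos": [0.041, -0.0265, 0], "hand": 1}
    - {"rot": [0, 0, 0], "delta_pos": [0.041, -0.0265, 0], "hand": 1}
    - {"rot": [0, 0, 0], "delta_pos": [0.041, -0.0265, 0], "hand": 1}
    - {"rot": [0, 0, -0.161], "delta_pos": [0, 0, 0], "hand": 1}
    - {"rot": [0, 0, -0.161], "delta_pos": [0, 0, 0], "hand": 1}
    - {"rot": [0, 0, -0.161], "delta_pos": [0, 0, 0], "hand": 1}
    - {"rot": [0, 0, -0.161], "delta_pos": [0, 0, 0], "hand": 1}
    - {"rot": [0, 0, -0.161], "delta_pos": [0, 0, 0], "hand": 1}
    - {"rot": [0, 0, -0.16], "delta_pos": [0, 0, 0], "hand": 1}
    - {"rot": [0, 0, 0], "delta_pos": [0, 0, 0], "hand": 1}
    - {"rot": [0, 0, 0], "delta_pos": [0, 0, 0], "hand": 1}
  grip_force: 30

```text
time_s: 2.75
tcp_pos: [529.6, -40.1, 290.4]
orientation: [0.776, 0.631, -0.0, -0.0]
force: [-0.3, -0.4, -0.3]
grip_width: 93.7
grasp_force: 0.0
```

Run:
```python
from h import *
c=cap('wrist'); save(c,'w1'); s=bot.state(); print(s['tcp_pos'],s['time_s'],s['force'])
```

```text
[529.60267291 -40.15632181 290.42872923] 2.8 [-0.5355833   0.42162993  0.04976381]
```

View pics/w1.png

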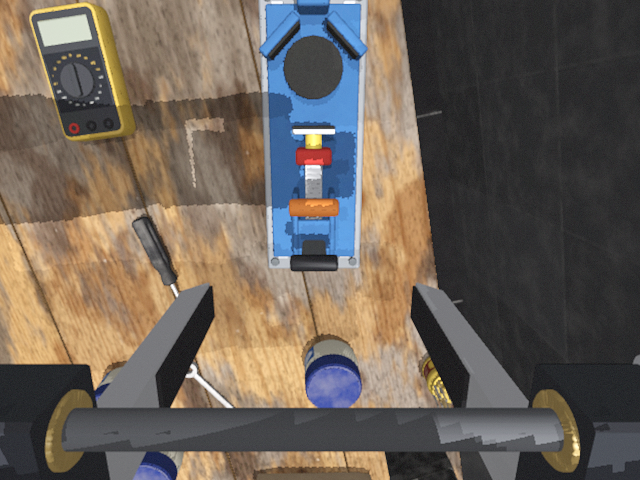

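The wrist view shows the pad at (313,67), shoe plate at (313,130), red jaw (313,157), orange trigger (314,207), black handle (314,263) and the jar's lid at (333,380).

Run:
```python
from h import *
c=cap('wrist'); im=c['im']; hsv=cv2.cvtColor(im,cv2.COLOR_BGR2HSV)
def big(m,x0,y0,x1,y1):
    r=np.zeros_like(m); r[y0:y1,x0:x1]=m[y0:y1,x0:x1]
    cs=max(cv2.findContours(r,cv2.RETR_EXTERNAL,cv2.CHAIN_APPROX_NONE)[0],key=cv2.contourArea); return cs
dark=(im.max(2)<75).astype(np.uint8)*255
pad=big(dark,275,25,350,105); e=cv2.fitEllipse(pad); print('pad ell',np.round(e[0],1),np.round(e[1],1)); P=ray(c,*e[0],42); print('pad',P.round(1))
def circ(pts,z):
    w=np.array([ray(c,*p,z)[:2] for p in pts.reshape(-1,2)]); A=np.c_[2*w,np.ones(len(w))]; x=np.linalg.lstsq(A,(w**2).sum(1),rcond=None)[0]; return x[:2],np.sqrt(x[2]+x[:2]@x[:2])
print('pad circ',circ(pad,42))
lid=big(cv2.inRange(hsv,(112,90,30),(126,255,255)),295,335,370,407)
h=cv2.convexHull(lid); e=cv2.fitEllipse(h); print('lid',np.round(e[0],1),np.round(e[1],1),ray(c,*e[0],61).round(1), cv2.boundingRect(lid))
top=h.reshape(-1,2); 
print('lid circ all',circ(h,61), 'lower', circ(top[top[:,1]>378],61) if (top[:,1]>378).sum()>4 else '')
org=big(cv2.inRange(hsv,(5,150,100),(20,255,255)),280,190,350,225); r=cv2.boundingRect(org); print('orange',r)
for v in (r[1],r[1]+r[3]): print(ray(c,r[0]+r[2]/2,v,112).round(1))
hd=big(dark,285,245,345,275); r=cv2.boundingRect(hd);print('handle',r)
for v in (r[1],r[1]+r[3]): print(ray(c,r[0]+r[2]/2,v,112).round(1))
red=big(cv2.inRange(hsv,(170,120,80),(179,255,255))|cv2.inRange(hsv,(0,150,80),(4,255,255)),280,140,350,175); r=cv2.boundingRect(red);print('red',r)
wh=cv2.inRange(hsv,(0,0,200),(179,40,255)); w=big(wh,285,120,345,140); r=cv2.boundingRect(w);print('shoe',r,ray(c,r[0]+r[2]/2,r[1],57).round(1))
# base axis: edge lines
blue=cv2.inRange(hsv,(95,110,60),(115,255,255))
L=[];Rr=[]
for v in range(120,255,5):
    u=np.where(blue[v,240:390])[0]+240; L.append((u.min(),v));Rr.append((u.max(),v))
for n,q in (('L',L),('R',Rr)):
    w=np.array([ray(c,*p,8)[:2] for p in q]); vx,vy,x0,y0=cv2.fitLine(w.astype(np.float32),cv2.DIST_HUBER,0,.01,.01).ravel(); print(n,np.degrees(np.arctan2(vy,vx)).round(2),x0,y0)
```

```text
pad ell [312.4  67.1] [56.7 62. ]
pad [556.6  86.6  42. ]
pad circ (array([556.45900239,  86.09081614]), np.float64(27.405998431084274))
lid [332.5 381.9] [55.3 57.6] [ 510.7 -250.    61. ] (305, 355, 56, 52)
lid circ all (array([ 510.67065761, -250.36904189]), np.float64(35.00094550960963)) lower (array([ 510.18428291, -254.66709645]), np.float64(32.67393238558186))
orange (289, 199, 49, 18)
[534.2 -26.  112. ]
[530.9 -41.9 112. ]
handle (290, 245, 47, 26)
[525.6 -67.5 112. ]
[520.5 -92.2 112. ]
red (296, 147, 36, 18)
shoe (293, 129, 42, 5) [546.5  30.5  57. ]
L 78.32 489.7489 -10.600456
R 78.4 578.86127 -40.945225
```

The numbers agree with each other: the pad circle is 55 mm across, the handle and trigger sit where the pad implies, and the yaw is 78.4°. The lid is partly hidden, so I'll look again from above the jar.

Run:
```python
from h import *
togo([510,-255,160],np.radians(-11.63))
```

```text
tcp [529.6 -40.2 290.4] shift [-214.4   24.2  130.4] rot [-0.     -0.     -0.0004] alt yaw half-turn; q6 0.06
```

play_rows:
  deltas:
    - {"rot": [0, 0, 0], "delta_pos": [-0.034, 0.004, 0.01], "hand": 1}
    - {"rot": [0, 0, 0], "delta_pos": [-0.04, 0.005, 0.02], "hand": 1}
    - {"rot": [0, 0, 0], "delta_pos": [-0.04, 0.005, 0.03], "hand": 1}
    - {"rot": [0, 0, 0], "delta_pos": [-0.04, 0.005, 0.03], "hand": 1}
    - {"rot": [0, 0, 0], "delta_pos": [-0.04, 0.005, 0.03], "hand": 1}
    - {"rot": [0, 0, 0], "delta_pos": [-0.02, 0, 0.01], "hand": 1}
    - {"rot": [0, 0, 0], "delta_pos": [0, 0, 0], "hand": 1}

```text
time_s: 3.72
tcp_pos: [510.2, -255.0, 160.5]
orientation: [0.775, 0.632, -0.0, -0.0]
force: [-0.7, 0.2, -0.1]
grip_width: 93.8
grasp_force: 0.0
```

Run:
```python
from h import *
c=cap('wrist'); im=c['im']; save(c,'w2'); hsv=cv2.cvtColor(im,cv2.COLOR_BGR2HSV)
p=proj(c,[510,-255,61]); print(p)
m=cv2.inRange(hsv,(112,90,30),(126,255,255)); k,l,st,ce=cv2.connectedComponentsWithStats(m); i=l[int(p[1]),int(p[0])]; print(st[i])
cs=max(cv2.findContours((l==i).astype(np.uint8),cv2.RETR_EXTERNAL,cv2.CHAIN_APPROX_NONE)[0],key=len)
h=cv2.convexHull(cs).reshape(-1,2)
def circ(pts,z):
    w=np.array([ray(c,*p,z)[:2] for p in pts.reshape(-1,2)]); A=np.c_[2*w,np.ones(len(w))]; x=np.linalg.lstsq(A,(w**2).sum(1),rcond=None)[0]; return x[:2].round(1),np.sqrt(x[2]+x[:2]@x[:2]).round(1)
mid=h[:,1].mean()
print(circ(h,61),'upper',circ(h[h[:,1]<mid],61),'lower',circ(h[h[:,1]>=mid],61))
cv2.imwrite('pics/w2c.png',im)
```

```text
[311.47858929 241.29145532]
[     0      0    640    480 300648]
(array([ 499.7, -337. ]), np.float64(302.2)) upper (array([ -5974.8, -31823.4]), np.float64(32379.3)) lower (array([577.3,  35.1]), np.float64(578.3))
```

View pics/w2c.png

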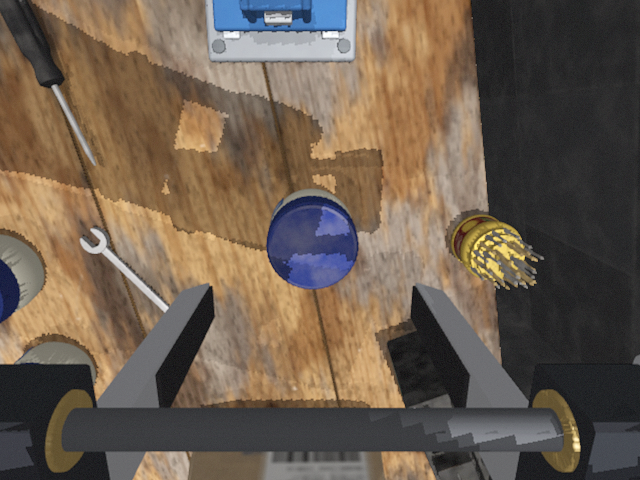

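The lid centre is at about (312.5,244), within 2 mm of the prediction of (311.5,241). That puts the jar at about (510.5,-256.7). The bits holder and battery are clear of the fingers. Descending and grasping.

play_rows:
  deltas:
    - {"rot": [0, 0, 0], "delta_pos": [-0.0017, 0.0005, 0.02], "hand": 1}
    - {"rot": [0, 0, 0], "delta_pos": [0, 0, 0.035], "hand": 1}
    - {"rot": [0, 0, 0], "delta_pos": [0, 0, 0.03], "hand": 1}
    - {"rot": [0, 0, 0], "delta_pos": [0, 0, 0.02], "hand": 1}
    - {"rot": [0, 0, 0], "delta_pos": [0, 0, 0.0077], "hand": 1}
    - {"rot": [0, 0, 0], "delta_pos": [0, 0, 0], "hand": 0.6}
    - {"rot": [0, 0, 0], "delta_pos": [0, 0, 0], "hand": 0.4}
    - {"rot": [0, 0, 0], "delta_pos": [0, 0, 0], "hand": 0.3}
    - {"rot": [0, 0, 0], "delta_pos": [0, 0, 0], "hand": 0.3}
    - {"rot": [0, 0, 0], "delta_pos": [0, 0, 0], "hand": 0.3}
    - {"rot": [0, 0, 0], "delta_pos": [0, 0, 0], "hand": 0.3}
  grip_force: 30

```text
time_s: 5.15
tcp_pos: [510.7, -256.5, 48.1]
orientation: [0.774, 0.633, 0.0, 0.0]
force: [-1.7, 0.7, 5.0]
grip_width: 58.7
grasp_force: 30.0
```

Run:
```python
from h import *
s=bot.state(); print(s['grip_width'],s['grasp_force'],s['force'],s['ft_torque'])
togo([556.5,86.3,180],np.radians(-11.63))
```

```text
58.65089164308664 29.993171095848083 [-1.70683887  0.66555206  5.02940068] [0.07721563 0.14857625 0.01664747]
tcp [ 510.7 -256.5   48.1] shift [ 345.   -23.5 -131.9] rot [0.0005 0.0002 0.0019] alt yaw half-turn; q6 -0.33
```

play_rows:
  deltas:
    - {"rot": [0, 0, 0], "delta_pos": [0, 0, -0.01], "hand": 0.3}
    - {"rot": [0, 0, 0], "delta_pos": [0, 0, -0.03], "hand": 0.3}
    - {"rot": [0, 0, 0], "delta_pos": [0, 0, -0.04], "hand": 0.3}
    - {"rot": [0, 0, 0], "delta_pos": [0, 0, -0.04], "hand": 0.3}
    - {"rot": [0, 0, 0], "delta_pos": [0.01, -0.001, -0.03], "hand": 0.3}
    - {"rot": [0, 0, 0], "delta_pos": [0.03, -0.002, -0.01], "hand": 0.3}
    - {"rot": [0, 0, 0], "delta_pos": [0.04, -0.003, 0], "hand": 0.3}
    - {"rot": [0, 0, 0], "delta_pos": [0.045, -0.003, 0], "hand": 0.3}
    - {"rot": [0, 0, 0], "delta_pos": [0.045, -0.003, 0], "hand": 0.3}
    - {"rot": [0, 0, 0], "delta_pos": [0.045, -0.003, 0], "hand": 0.3}
    - {"rot": [0, 0, 0], "delta_pos": [0.045, -0.003, 0], "hand": 0.3}
    - {"rot": [0, 0, 0], "delta_pos": [0.04, -0.003, 0], "hand": 0.3}
    - {"rot": [0, 0, 0], "delta_pos": [0.03, -0.002, 0], "hand": 0.3}
    - {"rot": [0, 0, 0], "delta_pos": [0.015, -0.0005, 0], "hand": 0.3}
    - {"rot": [0, 0, 0.001], "delta_pos": [0, 0, 0], "hand": 0.3}
    - {"rot": [0, 0, 0], "delta_pos": [0, 0, 0], "hand": 0.3}

```text
time_s: 7.15
tcp_pos: [556.4, 85.4, 207.8]
orientation: [0.775, 0.632, -0.0, 0.0]
force: [-0.4, -0.8, -0.9]
grip_width: 58.5
grasp_force: 29.9
```

Run:
```python
from h import *
s=bot.state(); print(s['grip_width'],s['grasp_force'],s['force'],s['ft_torque'],s['tcp_pos'])
togo([556.5,86.3,103],np.radians(-11.63))
c=cap('wrist'); save(c,'w3'); 
t=s['tcp_pos']; print('expected lid centre px',proj(c,[t[0],t[1],t[2]+13]),'pad',proj(c,[556.5,86.3,42]))
c2=cap('scene'); c2=c2['im']; p=proj(cap('scene'),[556,86,130]).astype(int); print(p)
a=cv2.resize(c2[max(p[1]-75,0):p[1]+75,max(p[0]-75,0):p[0]+75],(480,480),interpolation=cv2.INTER_CUBIC)
b=c['im'][0:480,150:470]
cv2.imwrite('pics/w3c.png',np.hstack([a,b]))
```

```text
58.46974791730733 29.94538575410843 [-0.35763532 -0.78757187 -0.86819321] [-0.07112548 -0.0501045  -0.03373786] [556.36250439  85.35823187 207.7800692 ]
tcp [556.4  85.4 207.8] shift [  1.   -0.  104.8] rot [-0.0001  0.0002  0.0001] alt yaw half-turn; q6 0.29
expected lid centre px [311.77338662 315.07232413] pad [311.62731256 217.68540523]
[239 246]
```

View pics/w3c.png

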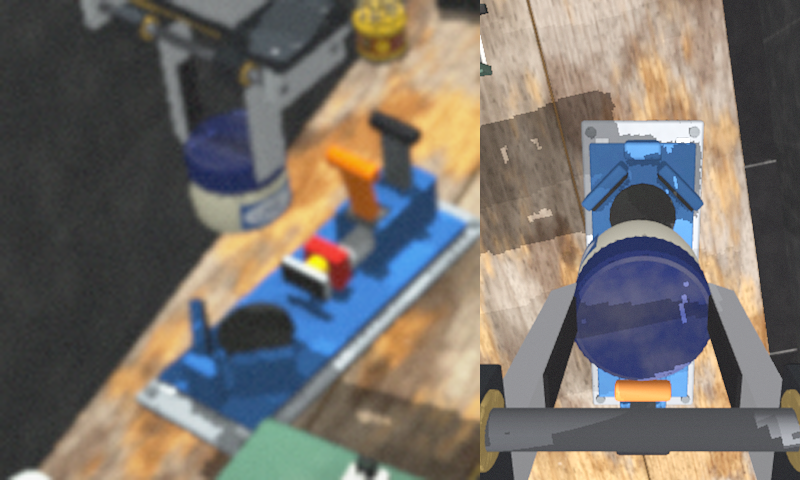

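The jar hangs upright and centred in the grip: lid centre at about (642,315) in the crop, against an expected (641,315). The tool is over the pad, about 1 mm short of the V side, which is good clearance. Lowering.

play_rows:
  deltas:
    - {"rot": [0, 0, 0], "delta_pos": [0, 0, 0.02], "hand": 0.3}
    - {"rot": [0, 0, 0], "delta_pos": [0, 0, 0.03], "hand": 0.3}
    - {"rot": [0, 0, 0], "delta_pos": [0, 0, 0.03], "hand": 0.3}
    - {"rot": [0, 0, 0], "delta_pos": [0, 0, 0.018], "hand": 0.3}
    - {"rot": [0, 0, 0], "delta_pos": [0, 0, 0.01], "hand": 0.3}
    - {"rot": [0, 0, 0], "delta_pos": [0, 0, 0.005], "hand": 0.3}
    - {"rot": [0, 0, 0], "delta_pos": [0, 0, 0.004], "hand": 0.3}
    - {"rot": [0, 0, 0], "delta_pos": [0, 0, 0], "hand": 0.3}

```text
time_s: 8.3
tcp_pos: [556.5, 86.4, 91.0]
orientation: [0.775, 0.632, 0.0, 0.0]
force: [0.5, -0.1, -0.1]
grip_width: 58.4
grasp_force: 29.9
```

play_rows:
  deltas:
    - {"rot": [0, 0, 0], "delta_pos": [0, 0, 0.003], "hand": 0.3}
    - {"rot": [0, 0, 0], "delta_pos": [0, 0, 0.003], "hand": 0.3}
    - {"rot": [0, 0, 0], "delta_pos": [0, 0, 0.003], "hand": 0.3}
    - {"rot": [0, 0, 0], "delta_pos": [0, 0, 0], "hand": 0.3}

```text
time_s: 8.8
tcp_pos: [556.6, 86.3, 81.7]
orientation: [0.775, 0.632, 0.0, 0.0]
force: [1.6, -0.0, 1.9]
grip_width: 58.6
grasp_force: 29.9
```

play_rows:
  deltas:
    - {"rot": [0, 0, 0], "delta_pos": [0, 0, 0.002], "hand": 0.3}
    - {"rot": [0, 0, 0], "delta_pos": [0, 0, 0.002], "hand": 0.3}
    - {"rot": [0, 0, 0], "delta_pos": [0, 0, 0], "hand": 0.3}
    - {"rot": [0, 0, 0], "delta_pos": [0, 0, 0], "hand": 0.3}

```text
time_s: 9.3
tcp_pos: [556.7, 86.3, 78.0]
orientation: [0.775, 0.632, 0.0, 0.0]
force: [0.8, 0.1, 5.6]
grip_width: 58.8
grasp_force: 30.0
```

play_rows:
  deltas:
    - {"rot": [0, 0, 0], "delta_pos": [0, 0, 0.001], "hand": 0.3}
    - {"rot": [0, 0, 0], "delta_pos": [0, 0, 0.001], "hand": 0.3}
    - {"rot": [0, 0, 0], "delta_pos": [0, 0, 0], "hand": 0.3}

```text
time_s: 9.68
tcp_pos: [556.8, 86.6, 77.7]
orientation: [0.775, 0.632, 0.001, 0.0]
force: [-8.8, 0.9, 25.0]
grip_width: 58.5
grasp_force: 30.2
```

Run:
```python
from h import *
import time
for i in range(3):
    bot.capture('wrist'); s=bot.state(); print(s['tcp_pos'].round(2),s['force'].round(2),s['grip_width'])
```

```text
[556.78  86.65  77.73] [-7.96  0.67 24.37] 58.23673072065256
[556.83  86.63  77.75] [-8.17  1.01 23.98] 58.93512973908506
[556.81  86.65  77.73] [-8.27  0.32 23.74] 58.83002838023485
```

The force jumped to about 25 N at TCP z = 77.7, so the pad is fully down. Relieving the push, opening and retreating.

play_rows:
  deltas:
    - {"rot": [0, 0, 0], "delta_pos": [0, 0, -0.0012], "hand": 0.3}
    - {"rot": [0, 0, 0], "delta_pos": [0, 0, 0], "hand": 0.75}
    - {"rot": [0, 0, 0], "delta_pos": [0, 0, 0], "hand": 0.85}
    - {"rot": [0, 0, 0], "delta_pos": [0, 0, 0], "hand": 0.95}
    - {"rot": [0, 0, 0], "delta_pos": [0, 0, 0], "hand": 0.95}
    - {"rot": [0, 0, 0], "delta_pos": [0, 0, -0.02], "hand": 1}
    - {"rot": [0, 0, 0], "delta_pos": [0, 0, -0.04], "hand": 1}
    - {"rot": [0, 0, 0], "delta_pos": [0, 0, -0.05], "hand": 1}
    - {"rot": [0, 0, 0], "delta_pos": [-0.01, 0, -0.05], "hand": 1}
    - {"rot": [0, 0, 0], "delta_pos": [-0.02, 0, -0.02], "hand": 1}
    - {"rot": [0, 0, 0], "delta_pos": [-0.02, 0, 0], "hand": 1}
    - {"rot": [0, 0, 0], "delta_pos": [0, 0, 0], "hand": 1}

```text
time_s: 11.32
tcp_pos: [545.9, 36.3, 255.7]
orientation: [0.775, 0.632, -0.001, -0.001]
force: [-0.5, 0.6, 0.4]
grip_width: 94.3
grasp_force: 0.0
```

Run:
```python
from h import *
s=bot.state(); print(s['force'],s['tcp_pos'],s['time_s'])
c=cap('wrist'); save(c,'w4')
pad=np.array([556.5,86.3]); u=np.array([.2017,.9794])
for n,p in [('lid',[*pad,91]),('trig',[*(pad-122.5*u),112]),('hand',[*(pad-174.5*u),112])]: print(n,proj(c,p).round(1))
m=cv2.inRange(cv2.cvtColor(c['im'],cv2.COLOR_BGR2HSV),(5,150,100),(20,255,255)); r=np.zeros_like(m); p=proj(c,[*(pad-122.5*u),112]).astype(int); r[p[1]-30:p[1]+30,p[0]-50:p[0]+50]=255
x=cv2.boundingRect(m&r); print('orange',x,[ray(c,x[0]+x[2]/2,v,112).round(1) for v in (x[1],x[1]+x[3])])
togo([*(pad-148.5*u),200],np.radians(78.36)); togo([*(pad-148.5*u),200],np.radians(78.36-180))
```

```text
[-0.47775977  0.57847093  0.37960996] [545.88425173  36.28058108 255.66532181] 11.325
lid [312.3 158.5]
trig [312.4 305.7]
hand [312.4 358.7]
orange (288, 285, 51, 29) [array([536.6, -15. , 112. ]), array([531.2, -41.5, 112. ])]
tcp [546.   37.  255.6] shift [-98.    0.5  55.6] rot [-1.3000e-03  1.8000e-03  1.5708e+00] alt yaw half-turn; q6 0.2
tcp [546.   37.  255.6] shift [-98.    0.5  55.6] rot [-1.3000e-03  1.8000e-03  1.5708e+00] alt yaw half-turn; q6 0.2
```

View pics/w4.png

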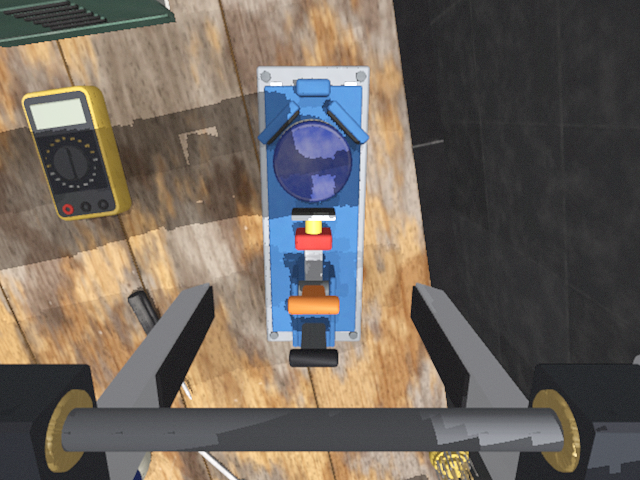

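The jar stands upright on the pad (lid centre (312,161)). The shoe plate is at (313,213), the trigger bar at (313,305) and the handle at (313,358). Trigger and handle are where predicted. Now I'll move over the grip, turn by -90° and descend.

play_rows:
  deltas:
    - {"rot": [0, 0, 0], "delta_pos": [-0.03, 0, 0], "hand": 1}
    - {"rot": [0, 0, 0], "delta_pos": [-0.04, 0, 0], "hand": 1}
    - {"rot": [0, 0, 0], "delta_pos": [-0.028, 0.0005, 0], "hand": 1}
    - {"rot": [0, 0, -0.17], "delta_pos": [0, 0, 0], "hand": 1}
    - {"rot": [0, 0, -0.175], "delta_pos": [0, 0, 0], "hand": 1}
    - {"rot": [0, 0, -0.175], "delta_pos": [0, 0, 0], "hand": 1}
    - {"rot": [0, 0, -0.175], "delta_pos": [0, 0, 0], "hand": 1}
    - {"rot": [0, 0, -0.175], "delta_pos": [0, 0, 0], "hand": 1}
    - {"rot": [0, 0, -0.175], "delta_pos": [0, 0, 0], "hand": 1}
    - {"rot": [0, 0, -0.175], "delta_pos": [0, 0, 0], "hand": 1}
    - {"rot": [0, 0, -0.175], "delta_pos": [0, 0, 0], "hand": 1}
    - {"rot": [0, 0, -0.175], "delta_pos": [0, 0, 0], "hand": 1}
    - {"rot": [0, 0, 0], "delta_pos": [0, 0, 0], "hand": 1}
    - {"rot": [0, 0, 0], "delta_pos": [0, 0, 0], "hand": 1}
  grip_force: 5

```text
time_s: 13.12
tcp_pos: [527.2, -58.4, 256.4]
orientation: [0.103, 0.995, 0.0, -0.0]
force: [-0.0, 0.2, -0.6]
grip_width: 93.6
grasp_force: 0.0
```

Run:
```python
from h import *
pad=np.array([556.5,86.3]); u=np.array([.2017,.9794])
togo([*(pad-148.5*u),93],np.radians(78.36))
c=cap('wrist'); save(c,'w5'); im=c['im']
for n,d,z in [('trig',122.5,112),('hand',174.5,112)]: print(n,proj(c,[*(pad-d*u),z]).round(1))
m=cv2.inRange(cv2.cvtColor(im,cv2.COLOR_BGR2HSV),(5,150,100),(20,255,255)); r=np.zeros_like(m); p=proj(c,[*(pad-122.5*u),112]).astype(int); r[max(p[1]-50,0):p[1]+50,p[0]-30:p[0]+30]=255
print(cv2.boundingRect(m&r))
```

```text
tcp [527.2 -58.4 256.4] shift [  0.3  -0.8 163.4] rot [ 0.0001 -0.001  -0.0034] alt yaw half-turn; q6 -1.54
trig [343.2 224.2]
hand [278.9 224.4]
(319, 198, 35, 55)
```

View pics/w5.png

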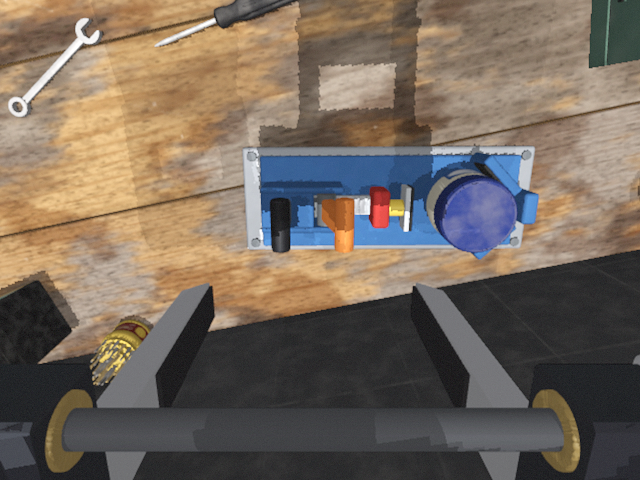

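The handle bar is at (280,225) and the trigger bar at (344,225), both within 1 px of prediction. Descending with the fingers open.

play_rows:
  deltas:
    - {"rot": [0, 0, -0.0034], "delta_pos": [0.0003, -0.0008, 0.03], "hand": 1}
    - {"rot": [0, 0, 0], "delta_pos": [0, 0, 0.04], "hand": 1}
    - {"rot": [0, 0, 0], "delta_pos": [0, 0, 0.03], "hand": 1}
    - {"rot": [0, 0, 0], "delta_pos": [0, 0, 0.025], "hand": 1}
    - {"rot": [0, 0, 0], "delta_pos": [0, 0, 0.02], "hand": 1}
    - {"rot": [0, 0, 0], "delta_pos": [0, 0, 0.018], "hand": 1}
    - {"rot": [0, 0, 0], "delta_pos": [0, 0, 0], "hand": 0.85}
    - {"rot": [0, 0, 0], "delta_pos": [0, 0, 0], "hand": 0.75}
    - {"rot": [0, 0, 0], "delta_pos": [0, 0, 0], "hand": 0.7}
  grip_force: 5

```text
time_s: 14.3
tcp_pos: [527.2, -59.4, 94.8]
orientation: [0.1, 0.995, 0.0, 0.001]
force: [-0.0, 0.6, -0.7]
grip_width: 67.7
grasp_force: 0.8
```

```bash
cat >> h.py <<'E'
def jaw(name):
    """shoe face / red jaw / lid positions along clamp x rel. pad axis (base frame), from the wrist camera"""
    c=cap('wrist'); im=c['im']; save(c,name); hsv=cv2.cvtColor(im,cv2.COLOR_BGR2HSV)
    pad=np.array([556.5,86.3]); u=np.array([.2017,.9794])
    out={}
    # scan along clamp axis lines at the given heights (sampling pixels of known planes)
    for n,z,f in (('red',58,lambda h,b:((h[:,0]<5)|(h[:,0]>172))&(h[:,1]>140)&(h[:,2]>60)),
                  ('white',57,lambda h,b:(h[:,1]<60)&(h[:,2]>120)),
                  ('yellow',46,lambda h,b:(h[:,0]>20)&(h[:,0]<35)&(h[:,1]>120)),
                  ('orange',112,lambda h,b:(h[:,0]>5)&(h[:,0]<18)&(h[:,1]>150))):
        t=np.arange(-150,-10,.5); px=np.array([proj(c,[*(pad+a*u),z]) for a in t]).round().astype(int)
        ok=(px[:,0]>=0)&(px[:,0]<640)&(px[:,1]>=0)&(px[:,1]<480); t=t[ok];px=px[ok]
        m=f(hsv[px[:,1],px[:,0]].astype(int),None); out[n]=(t[m].min(),t[m].max()) if m.any() else None
    s=bot.state(); print(name,out,'w',round(s['grip_width'],1),'F',round(s['grasp_force'],1),'force',s['force'].round(1),'t',round(s['time_s'],2)); return c
E
python3 -c "
from h import *
c=jaw('j0')
pad=np.array([556.5,86.3]); u=np.array([.2017,.9794])
for d,z in((-57,57),(-30,91),(0,91)): print(proj(c,[*(pad+d*u),z]).round())
"
```

```text
j0 {'red': (np.float64(-96.5), np.float64(-77.5)), 'white': (np.float64(-104.5), np.float64(-32.5)), 'yellow': (np.float64(-72.5), np.float64(-59.5)), 'orange': (np.float64(-144.0), np.float64(-114.5))} w 67.8 F 5.0 force [-0.7  0.1  3.6] t 14.35
[475. 272.]
[558. 298.]
[620. 298.]
```

View pics/j0.png

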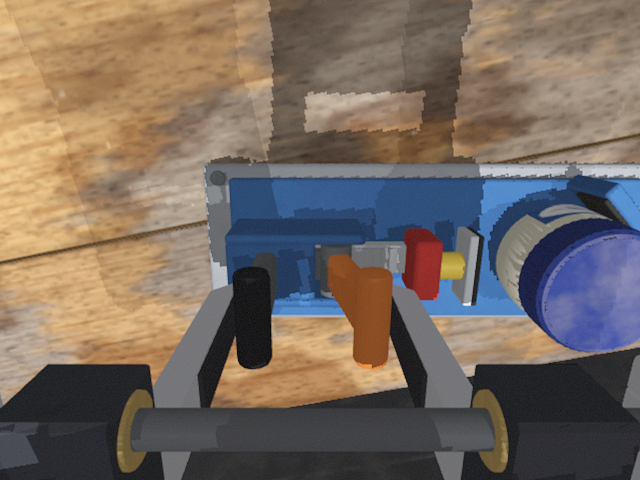

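The view shows the fingers around handle (253,315) and trigger (373,315), with the red jaw (423,265), yellow stem (452,265), shoe plate (470,265) and jar all visible. That suits monitoring the stroke. First squeeze.

play_rows:
  deltas:
    - {"rot": [0, 0, 0], "delta_pos": [0, 0, 0], "hand": 0.6}
    - {"rot": [0, 0, 0], "delta_pos": [0, 0, 0], "hand": 0.5}
    - {"rot": [0, 0, 0], "delta_pos": [0, 0, 0], "hand": 0.44}
    - {"rot": [0, 0, 0], "delta_pos": [0, 0, 0], "hand": 0.44}
    - {"rot": [0, 0, 0], "delta_pos": [0, 0, 0], "hand": 0.44}
  grip_force: 6

```text
time_s: 14.98
tcp_pos: [527.1, -59.6, 94.7]
orientation: [0.1, 0.995, -0.0, 0.001]
force: [-1.4, -0.1, 6.1]
grip_width: 67.4
grasp_force: 6.0
```

```bash
sed -i "s/('white',57,lambda h,b:(h\[:,1\]<60)&(h\[:,2\]>120))/('white',57,lambda h,b:(h[:,1]<70)\&(h[:,2]>110)\&(t>out['red'][1]+2)\&(t<out['red'][1]+26))/" h.py && python3 -c "
from h import *
c=jaw('j1')"
```

```text
j1 {'red': (np.float64(-96.5), np.float64(-78.0)), 'white': (np.float64(-63.0), np.float64(-58.0)), 'yellow': (np.float64(-72.5), np.float64(-59.5)), 'orange': (np.float64(-144.0), np.float64(-115.5))} w 66.9 F 6.0 force [-1.3 -0.4  7. ] t 15.03
```

play_rows:
  deltas:
    - {"rot": [0, 0, 0], "delta_pos": [0, 0, 0], "hand": 0.44}
    - {"rot": [0, 0, 0], "delta_pos": [0, 0, 0], "hand": 0.44}
    - {"rot": [0, 0, 0], "delta_pos": [0, 0, 0], "hand": 0.44}
    - {"rot": [0, 0, 0], "delta_pos": [0, 0, 0], "hand": 0.44}
  grip_force: 6

```text
time_s: 15.52
tcp_pos: [527.2, -59.6, 94.8]
orientation: [0.1, 0.995, -0.0, 0.001]
force: [-0.7, -0.9, 5.5]
grip_width: 67.3
grasp_force: 6.0
```

```bash
python3 -c "
from h import *
c=jaw('j2'); s=bot.state(); print(s['tcp_pos'],s['ft_torque'])"
```

```text
j2 {'red': (np.float64(-96.0), np.float64(-77.5)), 'white': (np.float64(-63.0), np.float64(-57.5)), 'yellow': (np.float64(-72.5), np.float64(-59.5)), 'orange': (np.float64(-144.0), np.float64(-115.5))} w 67.4 F 6.0 force [-1.2 -0.2  6.1] t 15.57
[527.13681606 -59.59693174  94.73250946] [ 0.07816369  0.00988986 -0.04320477]
```

The trigger did not move, and there is a 6 N vertical load: I gripped while the arm was still settling in z, so friction is bracing the bars. I'll open, let it settle and squeeze again.

play_rows:
  deltas:
    - {"rot": [0, 0, 0], "delta_pos": [0, 0, 0], "hand": 0.85}
    - {"rot": [0, 0, 0], "delta_pos": [0, 0, 0], "hand": 0.85}
    - {"rot": [0, 0, 0], "delta_pos": [0, 0, 0], "hand": 0.85}
    - {"rot": [0, 0, 0], "delta_pos": [0, 0, 0], "hand": 0.85}
  grip_force: 6

```text
time_s: 16.08
tcp_pos: [526.7, -59.5, 93.9]
orientation: [0.1, 0.995, -0.0, -0.0]
force: [0.1, 1.2, 0.0]
grip_width: 80.1
grasp_force: 0.0
```

play_rows:
  deltas:
    - {"rot": [0, 0, 0], "delta_pos": [0, 0, 0], "hand": 0.44}
    - {"rot": [0, 0, 0], "delta_pos": [0, 0, 0], "hand": 0.44}
    - {"rot": [0, 0, 0], "delta_pos": [0, 0, 0], "hand": 0.44}
    - {"rot": [0, 0, 0], "delta_pos": [0, 0, 0], "hand": 0.44}
  grip_force: 6

```text
time_s: 16.58
tcp_pos: [526.7, -59.5, 94.0]
orientation: [0.1, 0.995, 0.0, 0.0]
force: [-1.5, -0.8, 0.3]
grip_width: 67.0
grasp_force: 6.0
```

```bash
python3 -c "
from h import *
c=jaw('j3'); s=bot.state(); print(s['tcp_pos'],s['ft_torque'])"
```

```text
j3 {'red': (np.float64(-96.5), np.float64(-77.5)), 'white': (np.float64(-62.0), np.float64(-57.5)), 'yellow': (np.float64(-72.0), np.float64(-59.0)), 'orange': (np.float64(-133.5), np.float64(-115.5))} w 66.6 F 6.0 force [-0.3 -1.2  0.6] t 16.62
[526.76585385 -59.50146597  93.98483523] [ 0.18226438 -0.05698651 -0.01225458]
```

play_rows:
  deltas:
    - {"rot": [0, 0, 0], "delta_pos": [0, 0, 0], "hand": 0.44}
    - {"rot": [0, 0, 0], "delta_pos": [0, 0, 0], "hand": 0.44}
    - {"rot": [0, 0, 0], "delta_pos": [0, 0, 0], "hand": 0.44}
    - {"rot": [0, 0, 0], "delta_pos": [0, 0, 0], "hand": 0.44}
  grip_force: 7

```text
time_s: 17.12
tcp_pos: [526.8, -59.4, 94.0]
orientation: [0.1, 0.995, 0.0, 0.0]
force: [-0.7, 0.3, 1.9]
grip_width: 64.0
grasp_force: 7.0
```

```bash
python3 -c "
from h import *
c=jaw('j4'); s=bot.state(); print(s['tcp_pos'],s['ft_torque'])"
```

```text
j4 {'red': (np.float64(-95.0), np.float64(-75.5)), 'white': (np.float64(-61.0), np.float64(-55.5)), 'yellow': (np.float64(-70.5), np.float64(-57.5)), 'orange': (np.float64(-134.0), np.float64(-116.5))} w 63.8 F 7.0 force [-1.4  0.1  2.2] t 17.18
[526.76245508 -59.4525134   93.97789315] [ 0.3473839  -0.02391369 -0.02025898]
```

play_rows:
  deltas:
    - {"rot": [0, 0, 0], "delta_pos": [0, 0, 0], "hand": 0.44}
    - {"rot": [0, 0, 0], "delta_pos": [0, 0, 0], "hand": 0.44}
    - {"rot": [0, 0, 0], "delta_pos": [0, 0, 0], "hand": 0.44}
    - {"rot": [0, 0, 0], "delta_pos": [0, 0, 0], "hand": 0.44}
  grip_force: 7

```text
time_s: 17.68
tcp_pos: [526.8, -59.4, 94.0]
orientation: [0.1, 0.995, 0.0, 0.0]
force: [-1.8, -0.2, 2.7]
grip_width: 63.7
grasp_force: 7.0
```

play_rows:
  deltas:
    - {"rot": [0, 0, 0], "delta_pos": [0, 0, 0], "hand": 0.44}
    - {"rot": [0, 0, 0], "delta_pos": [0, 0, 0], "hand": 0.44}
    - {"rot": [0, 0, 0], "delta_pos": [0, 0, 0], "hand": 0.44}
    - {"rot": [0, 0, 0], "delta_pos": [0, 0, 0], "hand": 0.44}
  grip_force: 9

```text
time_s: 18.18
tcp_pos: [526.8, -59.5, 94.0]
orientation: [0.1, 0.995, -0.0, 0.0]
force: [-1.8, -1.2, 2.3]
grip_width: 56.3
grasp_force: 9.0
```

```bash
python3 -c "
from h import *
c=jaw('j5'); s=bot.state(); print(s['tcp_pos'],s['ft_torque'])"
```

```text
j5 {'red': (np.float64(-88.0), np.float64(-68.0)), 'white': (np.float64(-53.0), np.float64(-48.0)), 'yellow': (np.float64(-62.0), np.float64(-49.0)), 'orange': (np.float64(-135.5), np.float64(-120.0))} w 54.1 F 9.0 force [-1.4 -1.3  1.9] t 18.23
[526.77702595 -59.51479166  93.97424149] [ 0.14939062  0.01813229 -0.02117754]
```

play_rows:
  deltas:
    - {"rot": [0, 0, 0], "delta_pos": [0, 0, 0], "hand": 0.44}
    - {"rot": [0, 0, 0], "delta_pos": [0, 0, 0], "hand": 0.44}
    - {"rot": [0, 0, 0], "delta_pos": [0, 0, 0], "hand": 0.44}
  grip_force: 9

```text
time_s: 18.6
tcp_pos: [526.8, -59.4, 93.9]
orientation: [0.1, 0.995, 0.0, 0.0]
force: [0.5, 0.2, 2.0]
grip_width: 47.7
grasp_force: 9.1
```

```bash
python3 -c "
from h import *
c=jaw('j6'); s=bot.state(); print(s['tcp_pos'],s['ft_torque'])"
```

```text
j6 {'red': (np.float64(-79.0), np.float64(-58.5)), 'white': (np.float64(-43.5), np.float64(-33.0)), 'yellow': (np.float64(-52.0), np.float64(-39.0)), 'orange': (np.float64(-140.0), np.float64(-125.0))} w 47.5 F 9.1 force [-0.4  1.2  2.7] t 18.65
[526.78488865 -59.40768512  93.93367304] [ 0.36568104 -0.05819485 -0.0385991 ]
```

play_rows:
  deltas:
    - {"rot": [0, 0, 0], "delta_pos": [0, 0, 0], "hand": 0.44}
    - {"rot": [0, 0, 0], "delta_pos": [0, 0, 0], "hand": 0.44}
    - {"rot": [0, 0, 0], "delta_pos": [0, 0, 0], "hand": 0.44}
  grip_force: 9

```text
time_s: 19.02
tcp_pos: [526.8, -59.4, 93.9]
orientation: [0.1, 0.995, 0.0, 0.0]
force: [0.0, 1.3, 1.1]
grip_width: 47.6
grasp_force: 9.1
```

```bash
python3 -c "
from h import *
c=jaw('j7')"
```

```text
j7 {'red': (np.float64(-79.0), np.float64(-58.5)), 'white': (np.float64(-43.5), np.float64(-33.0)), 'yellow': (np.float64(-52.5), np.float64(-39.0)), 'orange': (np.float64(-140.0), np.float64(-125.0))} w 47.8 F 9.1 force [0.2 0.5 1.9] t 19.07
```

play_rows:
  deltas:
    - {"rot": [0, 0, 0], "delta_pos": [0, 0, 0], "hand": 0.44}
    - {"rot": [0, 0, 0], "delta_pos": [0, 0, 0], "hand": 0.44}
    - {"rot": [0, 0, 0], "delta_pos": [0, 0, 0], "hand": 0.44}
  grip_force: 11

```text
time_s: 19.45
tcp_pos: [526.8, -59.5, 93.9]
orientation: [0.1, 0.995, -0.0, 0.0]
force: [-0.2, -1.0, 2.4]
grip_width: 47.1
grasp_force: 11.2
```

```bash
python3 -c "
from h import *
c=jaw('j8'); pad=np.array([556.5,86.3]); u=np.array([.2017,.9794])
im=c['im']; print(proj(c,[*(pad+10*u),91]))
cv2.imwrite('pics/j8c.png',cv2.resize(im[140:440,180:640],None,fx=1.7,fy=1.7))"
```

```text
j8 {'red': (np.float64(-79.0), np.float64(-58.5)), 'white': (np.float64(-43.5), np.float64(-33.0)), 'yellow': (np.float64(-52.5), np.float64(-39.5)), 'orange': (np.float64(-140.5), np.float64(-125.5))} w 47.0 F 11.2 force [-0.3 -1.2  1.5] t 19.5
[642.44906962 299.82930833]
```

View pics/j8c.png

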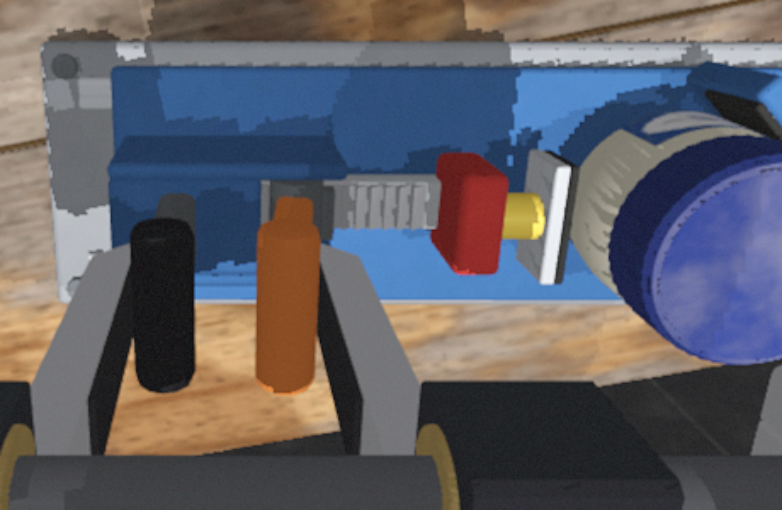

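Tenth view: the trigger bar (288,305 in the crop) is drawn towards the handle (163,305). The shoe has advanced with its yellow stem still fully visible, so the spring is free, and there is a gap to the jar. The width stopped at 47 mm because my fingertips sit low and bear on the leaning lever. I'll release, raise about 7 mm and squeeze again. From here I measure numerically.

play_rows:
  deltas:
    - {"rot": [0, 0, 0], "delta_pos": [0, 0, 0], "hand": 0.7}
    - {"rot": [0, 0, 0], "delta_pos": [0, 0, 0], "hand": 0.95}
    - {"rot": [0, 0, 0], "delta_pos": [0, 0, 0], "hand": 0.95}
    - {"rot": [0, 0, 0], "delta_pos": [0, 0, 0], "hand": 0.95}
    - {"rot": [0, 0, 0], "delta_pos": [0, 0, -0.007], "hand": 0.95}
    - {"rot": [0, 0, 0], "delta_pos": [0, 0, 0], "hand": 0.95}
  grip_force: 6

```text
time_s: 20.25
tcp_pos: [527.1, -59.6, 101.7]
orientation: [0.1, 0.995, -0.0, 0.001]
force: [-0.2, 0.2, 0.5]
grip_width: 89.2
grasp_force: 0.0
```

```bash
cat >> h.py <<'E'
def runs(name):
    c=jaw(name); hsv=cv2.cvtColor(c['im'],cv2.COLOR_BGR2HSV).astype(int)
    pad=np.array([556.5,86.3]); u=np.array([.2017,.9794])
    def scan(z,f,t):
        px=np.array([proj(c,[*(pad+a*u),z]) for a in t]).round().astype(int); ok=(px[:,0]>=0)&(px[:,0]<640)
        h=hsv[px[ok,1],px[ok,0]]; m=f(h); return t[ok][m], h
    a,_=scan(91,lambda h:(h[:,0]>111)&(h[:,0]<128)&(h[:,1]>80),np.arange(-45,5,.5)); print('lid left edge z91',a[:1],'n',len(a))
    t=np.arange(-70,-15,1.5); _,h=scan(46,lambda h:h[:,0]>=0,t); print('z46',[(x,*y) for x,y in zip(t.tolist(),h.tolist())])
    return c
E
python3 -c "
from h import *
runs('j9')"
```

```text
j9 {'red': (np.float64(-89.0), np.float64(-69.5)), 'white': (np.float64(-54.0), np.float64(-44.0)), 'yellow': (np.float64(-64.0), np.float64(-50.5)), 'orange': (np.float64(-134.0), np.float64(-116.5))} w 89.0 F 0.0 force [-0.2 -0.2 -0.5] t 20.3
lid left edge z91 [-45.] n 92
z46 [(-70.0, 1, 179, 151), (-68.5, 1, 179, 151), (-67.0, 1, 181, 152), (-65.5, 1, 185, 145), (-64.0, 25, 151, 197), (-62.5, 24, 154, 194), (-61.0, 25, 153, 193), (-59.5, 24, 155, 193), (-58.0, 24, 155, 192), (-56.5, 24, 153, 193), (-55.0, 25, 154, 192), (-53.5, 24, 155, 193), (-52.0, 24, 155, 193), (-50.5, 23, 122, 175), (-49.0, 107, 15, 118), (-47.5, 107, 11, 166), (-46.0, 110, 9, 162), (-44.5, 110, 10, 148), (-43.0, 15, 15, 34), (-41.5, 173, 21, 48), (-40.0, 24, 30, 127), (-38.5, 26, 28, 126), (-37.0, 24, 29, 131), (-35.5, 24, 25, 141), (-34.0, 24, 29, 122), (-32.5, 23, 25, 131), (-31.0, 25, 27, 161), (-29.5, 23, 28, 163), (-28.0, 25, 25, 173), (-26.5, 121, 157, 65), (-25.0, 118, 152, 67), (-23.5, 116, 150, 63), (-22.0, 118, 135, 66), (-20.5, 117, 145, 67), (-19.0, 118, 146, 68), (-17.5, 114, 154, 63), (-16.0, 117, 142, 63)]
```

play_rows:
  deltas:
    - {"rot": [0, 0, 0], "delta_pos": [0, 0, 0], "hand": 0.44}
    - {"rot": [0, 0, 0], "delta_pos": [0, 0, 0], "hand": 0.44}
    - {"rot": [0, 0, 0], "delta_pos": [0, 0, 0], "hand": 0.44}
    - {"rot": [0, 0, 0], "delta_pos": [0, 0, 0], "hand": 0.44}
    - {"rot": [0, 0, 0], "delta_pos": [0, 0, 0], "hand": 0.44}
    - {"rot": [0, 0, 0], "delta_pos": [0, 0, 0], "hand": 0.44}
  grip_force: 7

```text
time_s: 21.05
tcp_pos: [526.7, -59.4, 100.9]
orientation: [0.1, 0.995, 0.0, -0.0]
force: [-0.3, -1.2, 1.3]
grip_width: 64.5
grasp_force: 7.0
```

```bash
python3 -c "
from h import *
jaw('j10')"
```

```text
j10 {'red': (np.float64(-86.0), np.float64(-66.5)), 'white': (np.float64(-52.0), np.float64(-41.0)), 'yellow': (np.float64(-61.0), np.float64(-48.0)), 'orange': (np.float64(-134.0), np.float64(-116.5))} w 64.4 F 7.0 force [-0.4 -0.4  0.3] t 21.1
```

play_rows:
  deltas:
    - {"rot": [0, 0, 0], "delta_pos": [0, 0, 0], "hand": 0.44}
    - {"rot": [0, 0, 0], "delta_pos": [0, 0, 0], "hand": 0.44}
    - {"rot": [0, 0, 0], "delta_pos": [0, 0, 0], "hand": 0.44}
    - {"rot": [0, 0, 0], "delta_pos": [0, 0, 0], "hand": 0.44}
    - {"rot": [0, 0, 0], "delta_pos": [0, 0, 0], "hand": 0.44}
    - {"rot": [0, 0, 0], "delta_pos": [0, 0, 0], "hand": 0.44}
    - {"rot": [0, 0, 0], "delta_pos": [0, 0, 0], "hand": 0.44}
    - {"rot": [0, 0, 0], "delta_pos": [0, 0, 0], "hand": 0.44}
  grip_force: 9

```text
time_s: 22.1
tcp_pos: [526.7, -59.5, 101.0]
orientation: [0.1, 0.995, -0.0, 0.0]
force: [-1.9, 0.6, 1.9]
grip_width: 64.0
grasp_force: 9.0
```

```bash
python3 -c "
from h import *
jaw('j11')"
```

```text
j11 {'red': (np.float64(-86.5), np.float64(-66.5)), 'white': (np.float64(-51.5), np.float64(-41.0)), 'yellow': (np.float64(-61.0), np.float64(-48.5)), 'orange': (np.float64(-134.0), np.float64(-116.5))} w 64.4 F 9.0 force [-1.6 -0.1  2. ] t 22.15
```

Near release the bar's contact point slides up the pad, so friction braces it. Lifting slightly during the squeeze should turn that friction in my favour.

play_rows:
  deltas:
    - {"rot": [0, 0, 0], "delta_pos": [0, 0, -0.0007], "hand": 0.44}
    - {"rot": [0, 0, 0], "delta_pos": [0, 0, -0.0007], "hand": 0.44}
    - {"rot": [0, 0, 0], "delta_pos": [0, 0, -0.0007], "hand": 0.44}
    - {"rot": [0, 0, 0], "delta_pos": [0, 0, -0.0007], "hand": 0.44}
    - {"rot": [0, 0, 0], "delta_pos": [0, 0, 0], "hand": 0.44}
    - {"rot": [0, 0, 0], "delta_pos": [0, 0, 0], "hand": 0.44}
  grip_force: 9

```text
time_s: 22.9
tcp_pos: [526.6, -59.5, 103.4]
orientation: [0.099, 0.995, -0.0, -0.0]
force: [2.3, -0.8, -8.0]
grip_width: 42.9
grasp_force: 9.0
```

```bash
python3 -c "
from h import *
jaw('j12')"
```

```text
j12 {'red': (np.float64(-65.5), np.float64(-44.0)), 'white': (np.float64(-30.0), np.float64(-18.5)), 'yellow': (np.float64(-37.0), np.float64(-25.0)), 'orange': (np.float64(-142.5), np.float64(-127.5))} w 42.4 F 9.0 force [ 1.8 -0.6 -9. ] t 22.95
```

Fully squeezed (42.9 mm). The jaw has advanced about 21.5 mm, with the shoe face about 6 mm from its final contact. Release, lower while open, and squeeze again in steps with a slight lift.

play_rows:
  deltas:
    - {"rot": [0, 0, 0], "delta_pos": [0, 0, 0], "hand": 0.6}
    - {"rot": [0, 0, 0], "delta_pos": [0, 0, 0], "hand": 0.75}
    - {"rot": [0, 0, 0], "delta_pos": [0, 0, 0], "hand": 0.9}
    - {"rot": [0, 0, 0], "delta_pos": [0, 0, 0.004], "hand": 0.95}
    - {"rot": [0, 0, 0], "delta_pos": [0, 0, 0], "hand": 0.95}
    - {"rot": [0, 0, 0], "delta_pos": [0, 0, 0], "hand": 0.95}
  grip_force: 6

```text
time_s: 23.7
tcp_pos: [526.8, -59.5, 99.8]
orientation: [0.1, 0.995, -0.0, 0.0]
force: [-0.6, 0.0, 0.2]
grip_width: 89.0
grasp_force: 0.0
```

```bash
python3 -c "
from h import *
runs('j13')"
```

```text
j13 {'red': (np.float64(-78.5), np.float64(-58.0)), 'white': (np.float64(-43.5), np.float64(-32.5)), 'yellow': (np.float64(-52.0), np.float64(-39.0)), 'orange': (np.float64(-134.0), np.float64(-116.5))} w 89.4 F 0.0 force [-0.4 -0.5  0.7] t 23.75
lid left edge z91 [-45.] n 95
z46 [(-70.0, 2, 190, 98), (-68.5, 0, 186, 103), (-67.0, 0, 194, 130), (-65.5, 1, 184, 141), (-64.0, 2, 182, 151), (-62.5, 2, 194, 147), (-61.0, 1, 188, 148), (-59.5, 2, 185, 149), (-58.0, 1, 183, 149), (-56.5, 0, 180, 149), (-55.0, 1, 183, 148), (-53.5, 1, 186, 144), (-52.0, 25, 157, 193), (-50.5, 24, 158, 190), (-49.0, 24, 157, 192), (-47.5, 25, 157, 190), (-46.0, 24, 153, 192), (-44.5, 24, 158, 191), (-43.0, 25, 154, 192), (-41.5, 25, 161, 184), (-40.0, 26, 140, 255), (-38.5, 18, 12, 104), (-37.0, 105, 8, 203), (-35.5, 109, 9, 221), (-34.0, 105, 9, 220), (-32.5, 107, 9, 195), (-31.0, 45, 9, 58), (-29.5, 21, 25, 71), (-28.0, 26, 25, 155), (-26.5, 25, 29, 158), (-25.0, 25, 28, 155), (-23.5, 22, 28, 172), (-22.0, 115, 139, 68), (-20.5, 116, 155, 64), (-19.0, 116, 156, 67), (-17.5, 116, 157, 65), (-16.0, 115, 173, 65)]
```

play_rows:
  deltas:
    - {"rot": [0, 0, 0], "delta_pos": [0, 0, 0], "hand": 0.72}
    - {"rot": [0, 0, 0], "delta_pos": [0, 0, 0], "hand": 0.7}
    - {"rot": [0, 0, 0], "delta_pos": [0, 0, -0.0007], "hand": 0.67}
    - {"rot": [0, 0, 0], "delta_pos": [0, 0, -0.0007], "hand": 0.64}
    - {"rot": [0, 0, 0], "delta_pos": [0, 0, -0.0007], "hand": 0.61}
    - {"rot": [0, 0, 0], "delta_pos": [0, 0, -0.0007], "hand": 0.58}
    - {"rot": [0, 0, 0], "delta_pos": [0, 0, -0.0005], "hand": 0.56}
    - {"rot": [0, 0, 0], "delta_pos": [0, 0, 0], "hand": 0.55}
  grip_force: 9

```text
time_s: 24.75
tcp_pos: [526.3, -59.4, 102.4]
orientation: [0.099, 0.995, 0.0, -0.001]
force: [2.4, -1.5, -13.5]
grip_width: 54.8
grasp_force: 9.0
```

```bash
python3 -c "
from h import *
jaw('j14')"
```

```text
j14 {'red': (np.float64(-61.5), np.float64(-47.0)), 'white': (np.float64(-35.0), np.float64(-21.5)), 'yellow': (np.float64(-64.0), np.float64(-30.5)), 'orange': (np.float64(-136.5), np.float64(-121.0))} w 55.0 F 9.0 force [  0.7  -1.7 -14.5] t 24.8
```

The shoe has met the jar: the stem gap shrank from 14.5 to about 12.2 mm, so the spring is about 2.3 mm in. About 7 mm of stroke is left, so I can finish in this squeeze. Continuing gently.

play_rows:
  deltas:
    - {"rot": [0, 0, 0], "delta_pos": [0, 0, 0], "hand": 0.55}
    - {"rot": [0, 0, 0], "delta_pos": [0, 0, 0], "hand": 0.54}
    - {"rot": [0, 0, 0], "delta_pos": [0, 0, 0], "hand": 0.53}
    - {"rot": [0, 0, 0], "delta_pos": [0, 0, 0], "hand": 0.53}
  grip_force: 11

```text
time_s: 25.3
tcp_pos: [526.4, -59.4, 102.8]
orientation: [0.1, 0.995, 0.0, -0.0]
force: [-2.5, -1.6, -15.6]
grip_width: 50.9
grasp_force: 11.0
```

```bash
python3 -c "
from h import *
runs('j15')"
```

```text
j15 {'red': (np.float64(-58.0), np.float64(-43.5)), 'white': (np.float64(-33.0), np.float64(-19.0)), 'yellow': (np.float64(-62.0), np.float64(-28.5)), 'orange': (np.float64(-138.0), np.float64(-123.0))} w 50.8 F 11.0 force [ -1.4  -0.3 -15.7] t 25.35
lid left edge z91 [-37.] n 84
z46 [(-70.0, 120, 5, 101), (-68.5, 115, 10, 147), (-67.0, 120, 5, 104), (-65.5, 120, 7, 114), (-64.0, 105, 16, 126), (-62.5, 24, 116, 125), (-61.0, 24, 177, 128), (-59.5, 23, 167, 131), (-58.0, 24, 168, 135), (-56.5, 24, 154, 195), (-55.0, 25, 155, 183), (-53.5, 5, 178, 103), (-52.0, 1, 178, 123), (-50.5, 2, 184, 136), (-49.0, 1, 185, 149), (-47.5, 2, 184, 150), (-46.0, 2, 187, 149), (-44.5, 1, 183, 149), (-43.0, 1, 180, 150), (-41.5, 1, 181, 148), (-40.0, 1, 180, 194), (-38.5, 1, 172, 216), (-37.0, 5, 175, 211), (-35.5, 27, 134, 255), (-34.0, 27, 136, 255), (-32.5, 27, 137, 255), (-31.0, 27, 136, 255), (-29.5, 26, 143, 255), (-28.0, 20, 7, 111), (-26.5, 107, 9, 199), (-25.0, 107, 8, 222), (-23.5, 109, 9, 220), (-22.0, 111, 9, 194), (-20.5, 75, 9, 55), (-19.0, 23, 29, 105), (-17.5, 25, 28, 157), (-16.0, 23, 29, 159)]
```

The stem now shows behind the red jaw too, and both gaps give about 4 mm of compression. I need about 3.3 mm more, which is an opening of about 45.3 mm.

play_rows:
  deltas:
    - {"rot": [0, 0, 0], "delta_pos": [0, 0, 0], "hand": 0.52}
    - {"rot": [0, 0, 0], "delta_pos": [0, 0, 0], "hand": 0.51}
    - {"rot": [0, 0, 0], "delta_pos": [0, 0, 0], "hand": 0.5}
    - {"rot": [0, 0, 0], "delta_pos": [0, 0, 0], "hand": 0.49}
    - {"rot": [0, 0, 0], "delta_pos": [0, 0, 0], "hand": 0.485}
    - {"rot": [0, 0, 0], "delta_pos": [0, 0, 0], "hand": 0.485}
  grip_force: 12.5

```text
time_s: 26.1
tcp_pos: [526.5, -59.4, 102.9]
orientation: [0.1, 0.995, 0.0, -0.0]
force: [-5.3, 0.7, -16.5]
grip_width: 48.1
grasp_force: 12.5
```

```bash
python3 -c "
from h import *
jaw('j16')"
```

```text
j16 {'red': (np.float64(-55.0), np.float64(-40.0)), 'white': (np.float64(-32.0), np.float64(-17.5)), 'yellow': (np.float64(-61.0), np.float64(-27.0)), 'orange': (np.float64(-139.5), np.float64(-124.5))} w 48.0 F 12.5 force [ -5.1   0.3 -17.2] t 26.15
```

Compression is now about 6.1 mm, limited by the 12.5 N grip. A little more brings it to mid-range.

play_rows:
  deltas:
    - {"rot": [0, 0, 0], "delta_pos": [0, 0, 0], "hand": 0.495}
    - {"rot": [0, 0, 0], "delta_pos": [0, 0, 0], "hand": 0.49}
    - {"rot": [0, 0, 0], "delta_pos": [0, 0, 0], "hand": 0.49}
    - {"rot": [0, 0, 0], "delta_pos": [0, 0, 0], "hand": 0.49}
    - {"rot": [0, 0, 0], "delta_pos": [0, 0, 0], "hand": 0.49}
  grip_force: 14

```text
time_s: 26.78
tcp_pos: [526.5, -59.4, 102.9]
orientation: [0.099, 0.995, -0.0, -0.0]
force: [-5.5, -0.4, -17.6]
grip_width: 46.1
grasp_force: 13.4
```

```bash
python3 -c "
from h import *
jaw('j17'); c=cap('scene'); hsv=cv2.cvtColor(c['im'],cv2.COLOR_BGR2HSV)
# jar lid in scene view: seated lid top expected at pad+float(10)+~2
p=proj(c,[556.5+12*.2,86.3+12*.98,91]); x,y=p.astype(int); m=cv2.inRange(hsv,(113,70,30),(128,255,255)); r=np.zeros_like(m); r[y-35:y+35,x-35:x+35]=255
k,l,st,ce=cv2.connectedComponentsWithStats(m&r); i=1+st[1:,4].argmax(); print(p,st[i],ce[i],ray(c,*ce[i],86).round(1))
"
```

```text
j17 {'red': (np.float64(-53.5), np.float64(-38.5)), 'white': (np.float64(-30.5), np.float64(-16.5)), 'yellow': (np.float64(-60.5), np.float64(-26.5)), 'orange': (np.float64(-140.5), np.float64(-125.5))} w 46.4 F 13.4 force [ -4.6  -0.3 -16.3] t 26.82
[237.97836199 262.19669848] [225 253  30  25 567] [238.82363316 265.14285714] [555.4 101.5  86. ]
```

Compression reads about 6.5–7 mm from both gaps and 7.1 mm from the trigger travel. The jar's lid is at the seated height in the scene view. A short hold to check stability, then I hand in.

play_rows:
  deltas:
    - {"rot": [0, 0, 0], "delta_pos": [0, 0, 0], "hand": 0.49}
    - {"rot": [0, 0, 0], "delta_pos": [0, 0, 0], "hand": 0.49}
    - {"rot": [0, 0, 0], "delta_pos": [0, 0, 0], "hand": 0.49}
    - {"rot": [0, 0, 0], "delta_pos": [0, 0, 0], "hand": 0.49}
  grip_force: 14

```text
time_s: 27.38
tcp_pos: [526.5, -59.4, 102.9]
orientation: [0.099, 0.995, -0.0, -0.0]
force: [-5.6, -0.5, -16.7]
grip_width: 46.3
grasp_force: 13.4
```

```bash
python3 -c "
from h import *
jaw('j18'); s=bot.state()
if 44.5<s['grip_width']<48.5: print(bot.sign_off())"
```

```text
j18 {'red': (np.float64(-53.5), np.float64(-38.0)), 'white': (np.float64(-30.5), np.float64(-16.5)), 'yellow': (np.float64(-60.5), np.float64(-26.0)), 'orange': (np.float64(-140.5), np.float64(-125.5))} w 46.6 F 13.4 force [ -5.4  -0.2 -16. ] t 27.43
the job is handed in; nothing more can be done
None
```

Handed in at 27.4 s: the jar is seated on the pressed-down pad and held in the V, the shoe spring is about 7 mm in by my camera and trigger-travel estimates, and the gripper is still squeezing the trigger at 13.4 N.

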